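# Close up the queen-cage transport case

### The job

Lay the yellow queen cage flat and fully down in the black cradle inside the wooden case, let go of it, then push the case's lid fully shut, and last push the red-handled clamp all the way down onto the lid. Keep that order, and leave the white cage, the pen and the honey jar where they are.

Things in the scene. Friction and masses are not known exactly. Their poses are not given: they have to be found in the camera images.
- case: plywood case fixed to the worktop, 136 mm (x) by 104 mm (y) outside, walls 8 mm thick, open to the top; rim 36 mm and inner floor 8 mm above the worktop. Origin: centre of its underside; z up, y towards the lid's hinge (robot's left), -y towards the clamp. Fixed; yaw within 0.2 rad of the world's.
- case_seat (a point): centre of the yellow cage when seated in the case's black cradle: 16 mm above the worktop, above the case's origin; axes as the case. Cage flat, long side along y, either end first. Cleats 12 mm high slope: 26 mm apart in x at the floor, 42 at the top; in y 66 and 82, so a cage within 5 mm of the middle slides home. Side cleats only at |y| 21 to 32 mm: room for fingers beside the cage's middle.
- yellow_center (a point): centre, half-way up, of the loose yellow queen cage (slotted plastic, 22 mm in x, 62 mm in y, 16 mm high, about 12 to 20 g); axes the cage's own. Lies flat on the worktop right of the case, long side within 0.6 rad of the world's y, in one of two places; the white cage is in the other.
- white_center (a point): centre of the loose white queen cage, same shape and size; must stay where it is
- lid (a joint): wooden lid's angle, rad: 0 shut, 1.75 to 2.0 at the start (past upright, leaning out to the left), at most 2.1. Stiff hinge, stays at any angle; about 2 N at its edge moves it. Hinge line along the case's x at y = +56, z = 41 mm in its frame. Lid 138 mm wide, 10 mm thick, reaches 112 mm from the hinge line; shut, it lies towards -y, its top 46 mm above the worktop.
- lid_edge (a point): middle of the lid's free edge, half-way through its thickness, 112 mm from the hinge line. Behind the work an upper shelf overhangs (front edge at world x = 0.60 m, underside 0.56 m above the worktop): carry the fingertips under about 0.2 m so that the wrist stays clear of it. Passing over the raised clamp or lid needs about 0.16 m.
- clamp (a joint): hold-down clamp arm's angle, rad: 0 fully down on the shut lid, 1.6 to 1.95 at the start (upright or leaning out to the right), at most 2.1. Stiff pivot, stays at any angle; about 1.5 N at its end moves it; no spring or snap. Pivot line along the case's x at y = -72, z = 56 mm in its frame, on a steel bracket. Down, it reaches 82 mm towards +y over the lid.
- clamp_tip (a point): outer end of the clamp arm, 82 mm from the pivot line. The last 34 mm before it are a round red plastic grip 16 mm thick; the rest is a steel bar 14 mm wide and 8 mm thick, with a rubber foot under it.
- pen: loose white pen with red cap, 12 x 130 mm, lying behind the work; origin at the centre of its underside; leave alone
- honey_jar: loose honey jar with yellow lid, 62 mm across, 71 mm high, behind the work; origin at the centre of its underside; leave alone
There are look-alikes about, which are no part of the job. Leave any blue look-alike of the part that bears yellow_center alone.

How it is judged:
By the outcome, as a careful person would: the job done as asked, in the order asked, and still so for the second after the job is handed in, with the robot touching nothing.
It also fails if it takes over 58 s, if anything falls off the work surface, if the arm or the gripper's body presses on something with over 40 N, if the wrist force passes 120 N, or if a joint passes its speed limit or range.

### The arm

A 6-joint arm with a two-finger parallel gripper is mounted at the origin on a cart in front of the work surface, level with it; the furniture and walls round the work are solid. World frame = base frame: x ahead of the robot, y to its left, z up, the work surface at z = 0. Lengths are in m, angles in degrees, forces in N, time in s.
With the tool pointing down it reaches from about 0.3 to 0.75 m from the base axis. Payload 8.5 kg.
Tool frame: the origin (TCP) lies at the very end of the fingers, on their centre line; the grasp point (between the pads) lies 19 mm behind it; z points along the fingers, y is the direction in which the jaws open and shut (so a half turn about z gives the same grasp; the last joint's range is limited). The gripper opens to 85 mm and grips with 20 to 120 N. Pads are 22 mm wide; open, the fingers measure 114 mm over their backs; the gripper's body (76 mm by 85 mm) begins 54 mm behind the grasp point. The pads swing forward as they close: fully open they stand 13 mm farther back than shut.
Start: joints at [-75.533, 21.807, 74.336, -0, 83.858, -12.336], TCP at [0.248, -0.491, 0.231] pointing down, gripper open.
Joint ranges: [-178.18, 178.18], [-50.72, 133.34], [12.68, 142.11], [-81.47, 261.47], [9.98, 163.14], [-165.26, 165.26]. Speed limits (degrees/s): [136.94, 136.94, 180, 180, 180, 180].

### API

Orientations are given as a 3x3 rotation matrix whose columns are the frame's x, y, z axes.
In Python, from rig import status, vision, env gives the robot as it stands.
- The arm moves only by the tool send_rows, never from a script. Its argument "targets" is a list of rows, each a list of 7 numbers: the shift along the tool's x, y, z in units of 50 mm (1.0 is 50 mm), then the turn, a rotation vector about the tool's x, y, z in units of 8 degrees (1.0 is 8 degrees), then the finger opening in mm, from 0 to 85.4. A call has 1 to 5 rows; each row is the pose to reach, as a shift and turn from the pose commanded when the call began, along the tool's axes at that moment; what a row does not reach only later rows make up. A row lasts 1/8 s, in which the tool goes at most 62.5 mm and 10.7 degrees, less where a joint would pass 70% of its speed; a pose out of reach is approached as far as the arm can. A call with a gripper value outside its range is refused whole. The fingers move at their own pace and stop on an object; "grip_force" is the grip in N (left out, the last holds). Time passes only in rows, so rows that repeat a pose let the fingers close. It gives the time, the measured TCP pose, the force and the opening at its end, in the units of the state.
- status.observe(): the state, without advancing time (a new reading comes with each control period).
- vision.get_image(name): name is "side" or "top" or "wrist"; returns (picture, depth): 480x640x3 uint8, red, green, blue; 480x640 float32, m along the optical axis (not along the pixel's ray), 0 where there is no reading.
- vision.camera_model(name): a dict with "camera_matrix" (3x3 intrinsics, pixels), "view" (4x4, takes a point from world to camera coordinates); the wrist camera has in their place "T_tool_cam" (4x4, takes a point from camera to tool coordinates, whose origin is the TCP and whose axes are the flange's). Camera axes: x right, y down, z forward; pixel columns grow to the right and rows downward; lengths in m; the calibration is good to about 2 mm. The wrist camera is an equidistant fisheye: a pixel r from the principal point sees the ray r / f radians off the axis. A picture is of the moment at which its call begins: read the wrist's pose just before it. camera_model takes no time and is no camera call.
- env.close_job(): hands the job in, once; it reports no verdict.
Trained networks look in the newest picture that a camera, given by its name, has taken for a name from the list of things; names that differ only in an ending like _2 or _b are one class to them, and where a whole thing is asked for, a point or a joint stands for the part that bears it (a point fixed in the world has none). Each returns a list of dicts, best first, with "p" (0 to 1); they miss things now and then, are a little off and sometimes report something else, mostly with a low value. They report only what shows in the picture. A call takes as long as a camera call. They do not tell look-alikes from the thing itself.
- vision.masks_of(camera, label): "pixels" (480x640 bool, what is visible of it) and "extent" ([left, top, right, bottom] in pixels, round what is visible of it).
The state is a dict: "time_s": time; "q": joint angles; "qvel": joint speeds; "joint_efforts": joint torques, N m; "position": TCP position; "tool_rot": TCP orientation; "ft_force": force on the tool from outside, world axes, zero at the start; "wrist_torque": the same for the moment, N m; "grip_width": finger opening in m.
Only numpy, scipy, OpenCV 4.12 (cv2) and the standard library are available. Lean on these libraries where they do the work, as an engineer would, in place of code of your own. Each camera call takes 0.05 s, during which the arm holds its last target.

## Working session

There is one attempt and no reset: what is moved stays moved. The work goes in short steps, Python scripts to look and compute and a tool call to move; the robot and the scene stay as the last step left them, time stands still between calls to the robot, and variables do not carry over. Pictures are saved under pics/ and viewed, and the job is handed in when it is done.

Besides the shell and the picture viewer there is one more tool, called as name(argument=value, ...), one argument or row to a line, values as JSON. send_rows: Moves the arm, as the interface text tells. Its arguments: {"type":"object","properties":{"targets":{"type":"array","items":{"type":"array","items":{"type":"number"}}},"grip_force":{"type":"number"}},"required":["targets"]}

```bash
ls; mkdir -p pics
cat > h.py <<'E'
import numpy as np, cv2
from rig import status, vision, env
def shot(n,f):
    im,d=vision.get_image(n); cv2.imwrite('pics/'+f+'.png',im[:,:,::-1]); np.save('pics/'+f+'.npy',d); return im,d
def toworld(n,uv,d):
    m=vision.camera_model(n);K=np.array(m['camera_matrix']);V=np.linalg.inv(np.array(m['view']))
    uv=np.atleast_2d(uv).astype(float);d=np.atleast_1d(d)
    p=np.c_[(uv[:,0]-K[0,2])/K[0,0]*d,(uv[:,1]-K[1,2])/K[1,1]*d,d]
    return p@V[:3,:3].T+V[:3,3]
def proj(n,P):
    m=vision.camera_model(n);K=np.array(m['camera_matrix']);V=np.array(m['view'])
    c=np.atleast_2d(P)@V[:3,:3].T+V[:3,3]; return np.c_[c[:,0]/c[:,2]*K[0,0]+K[0,2],c[:,1]/c[:,2]*K[1,1]+K[1,2]]
E
python3 - <<'E'
from h import *
s=status.observe();print(s['time_s'],s['position'],s['tool_rot'],s['grip_width'],s['ft_force'])
for n in ['top','side']:
    shot(n,n+'0')
    for l in ['case','yellow_center','white_center','lid','clamp']:
        for r in vision.masks_of(n,l):
            print(n,l,round(r['p'],2),np.round(r['extent']))
            np.save(f'pics/m_{n}_{l}.npy',r['pixels']) if r is not None else 0
print(status.observe()['time_s'])
E
```

```text
pics
0.0 [ 0.24793467 -0.49061857  0.23070958] [[ 8.92539948e-01  4.50968174e-01 -3.84422463e-04]
 [ 4.50968242e-01 -8.92538878e-01  1.41293955e-03]
 [ 2.94078777e-04 -1.43446732e-03 -9.99998928e-01]] 0.08552983370581271 [ 0.13527445 -0.33856767  0.86636437]
top case 0.71 [175. 216. 294. 297.]
top yellow_center 0.97 [440. 235. 476. 260.]
top yellow_center 0.85 [325. 247. 358. 270.]
top white_center 0.8 [381. 265. 414. 285.]
top lid 0.97 [176. 215. 218. 299.]
top lid 0.32 [442. 232. 475. 260.]
top clamp 0.42 [282. 230. 298. 253.]
side case 0.68 [249. 146. 323. 242.]
side yellow_center 0.77 [288. 337. 314. 369.]
side yellow_center 0.56 [272. 259. 293. 287.]
side white_center 0.62 [264. 297. 283. 324.]
side lid 0.87 [245. 145. 313. 203.]
side clamp 0.5 [290. 201. 296. 227.]
0.6
```

Run:
```python
import cv2
a=cv2.imread('pics/top0.png');b=cv2.imread('pics/side0.png')
cv2.imwrite('pics/top0c.png',cv2.resize(a[190:320,140:500],None,fx=2.2,fy=2.2,interpolation=cv2.INTER_CUBIC))
cv2.imwrite('pics/side0c.png',cv2.resize(b[120:390,200:400],None,fx=2.2,fy=2.2,interpolation=cv2.INTER_CUBIC))
```

```text
(no output)
```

View pics/top0.png

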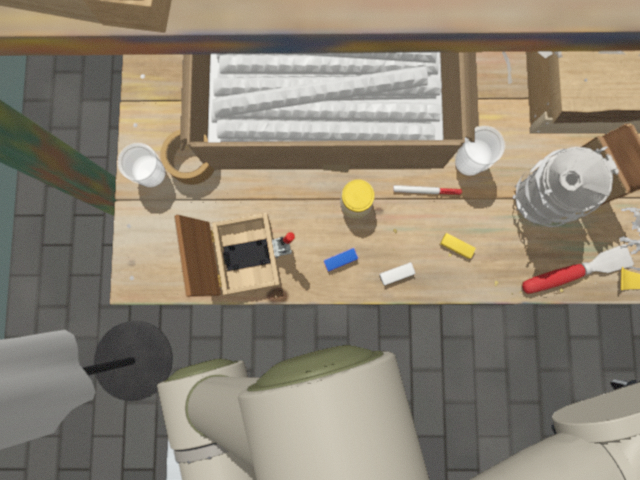

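View pics/top0c.png

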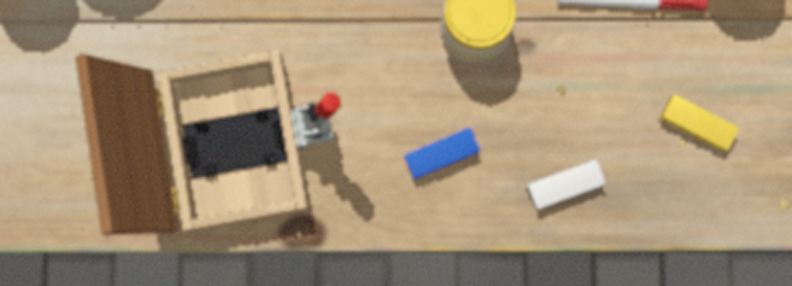

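View pics/side0c.png

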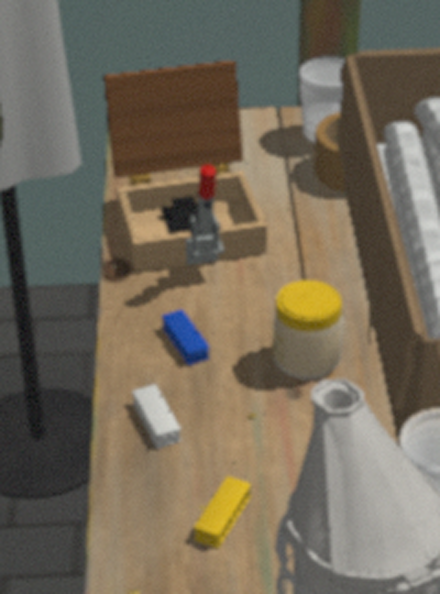

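The top picture shows the case with its lid on the left at (235,255). The blue look-alike is at (341,260), white at (397,274) and the yellow cage at (458,246). The clamp stands upright at (287,241).

Run:
```python
from h import *
im=cv2.imread('pics/top0.png');d=np.load('pics/top0.npy')
hsv=cv2.cvtColor(im,cv2.COLOR_BGR2HSV)
def region(mask,x0,y0,x1,y1):
    m=np.zeros_like(mask);m[y0:y1,x0:x1]=mask[y0:y1,x0:x1];return m
Y=region((hsv[...,0]>18)&(hsv[...,0]<35)&(hsv[...,1]>170)&(hsv[...,2]>120),430,225,485,270)
def pts(m,lo,hi):
    v,u=np.nonzero(m&(d>0));P=toworld('top',np.c_[u,v],d[v,u]);k=(P[:,2]>lo)&(P[:,2]<hi);return P[k]
def rect(P):
    r=cv2.minAreaRect((P[:,:2]*1000).astype(np.float32));return r,np.array(cv2.boxPoints(r)).round(1).tolist()
P=pts(Y,0.008,0.03);print('yellow',len(P),np.median(P[:,2]),P.mean(0),rect(P))
W=region((hsv[...,1]<45)&(hsv[...,2]>150),375,258,420,290);P=pts(W,.008,.03);print('white',P.mean(0),rect(P))
# case: rim points
A=np.zeros(d.shape,bool);A[205:310,165:305]=1
P=pts(A,0.030,0.042);print('rim',len(P),rect(P))
v,u=np.nonzero(A&(d>0));Q=toworld('top',np.c_[u,v],d[v,u])
K=region(hsv[...,2]<60,215,235,275,275);P=pts(K,-.01,.04);print('cradle',len(P),P.mean(0),np.median(P[:,2]),rect(P))
R=region(((hsv[...,0]<8)|(hsv[...,0]>172))&(hsv[...,1]>170),275,225,305,260);P=pts(R,.03,.3);print('grip',len(P),P.mean(0),P.min(0),P.max(0))
k=(Q[:,2]>.05);L=Q[k&(u<222)];print('lid',len(L),L.min(0),L.max(0))
print('lid top pts',L[L[:,2]>L[:,2].max()-.012].mean(0))
np.save('pics/Q.npy',Q)
m=vision.camera_model('top');print(np.array(m['camera_matrix'])[0,0],np.linalg.inv(np.array(m['view']))[:3,3])
```

```text
yellow 4 0.013472606101302742 [ 0.48803098 -0.37809971  0.01336536] (((489.4071960449219, -375.3041687011719), (36.29692077636719, 0.4546632468700409), 63.40150833129883), [[481.1000061035156, -391.3999938964844], [481.5, -391.6000061035156], [497.70001220703125, -359.20001220703125], [497.29998779296875, -359.0]])
white [ 0.44638802 -0.26390013  0.01595002] (((446.6387939453125, -264.4071044921875), (21.966354370117188, 62.38478469848633), 19.932344436645508), [[425.70001220703125, -238.8000030517578], [446.8999938964844, -297.5], [467.6000061035156, -290.0], [446.29998779296875, -231.3000030517578]])
rim 1287 (((486.1175842285156, 2.9264297485351562), (136.64659118652344, 137.43411254882812), 10.035773277282715), [[406.8999938964844, 58.70000076293945], [430.79998779296875, -76.5999984741211], [565.4000244140625, -52.79999923706055], [541.4000244140625, 82.5]])
cradle 820 [0.48277655 0.01998298 0.0106541 ] 0.00965514035963444 (((482.53631591796875, 18.317401885986328), (46.68817138671875, 82.87464904785156), 10.848346710205078), [[451.79998779296875, 54.599998474121094], [467.3999938964844, -26.799999237060547], [513.2999877929688, -18.0], [497.70001220703125, 63.400001525878906]])
grip 68 [ 0.49761858 -0.06988229  0.13346078] [ 0.49163637 -0.07704885  0.11367207] [ 0.50516475 -0.06046878  0.14054856]
lid 2725 [0.40053369 0.05821199 0.05011305] [0.53995884 0.11969707 0.15393203]
lid top pts [0.46654925 0.10218109 0.14756237]
537.8117727156842 [ 0.36747681 -0.128971    1.01919004]
```

Run:
```python
from h import *
im=cv2.imread('pics/top0.png');d=np.load('pics/top0.npy')
A=np.zeros(d.shape,bool);A[225:270,430:490]=1
v,u=np.nonzero(A&(d>0));P=toworld('top',np.c_[u,v],d[v,u])
print(np.percentile(P[:,2],[1,10,50,90,99]))
k=P[:,2]>.0085;p=P[k];print(len(p),p.mean(0),np.median(p[:,2]),cv2.minAreaRect((p[:,:2]*1000).astype(np.float32)))
S=im.astype(int);m=A&(S[...,2]-S[...,0]>110);n,lab,st,c=cv2.connectedComponentsWithStats(m.astype(np.uint8));i=1+st[1:,4].argmax()
v,u=np.nonzero(lab==i);print(len(v));p=toworld('top',np.c_[u,v],np.full(len(v),1.019-.014));print('col',p.mean(0),cv2.minAreaRect((p[:,:2]*1000).astype(np.float32)))
# case rim fit: least squares from rim points in case box
A=np.zeros(d.shape,bool);A[205:310,165:305]=1
v,u=np.nonzero(A&(d>0));P=toworld('top',np.c_[u,v],d[v,u])
r=P[(abs(P[:,2]-.036)<.004)]
mask=np.zeros((300,300),np.uint8)
for x,y in r[:,:2]: mask[int(round((x-.35)*1000)),int(round((y+.12)*1000))]=255
cv2.imwrite('pics/rim.png',cv2.resize(mask,None,fx=2,fy=2))
# grid search of case pose: count rim pts in wall band
from scipy.optimize import minimize
def band(a,return_=0):
    x0,y0,t=a;c,s=np.cos(t),np.sin(t);dx=r[:,0]-x0;dy=r[:,1]-y0
    X=c*dx+s*dy;Yy=-s*dx+c*dy
    dd=np.maximum(abs(X)-68,0)
    ax=abs(X*1e3);ay=abs(Yy*1e3)
    out=np.maximum(ax-68,ay-52)  # <0 inside
    return np.mean(np.minimum(np.abs(out+4),12)**2*(np.abs(out+4)<40))
best=min(((band((x,y,t)),x,y,t) for x in np.arange(.46,.51,.004) for y in np.arange(0,.045,.004) for t in np.arange(-.3,.31,.04)))
q=minimize(band,best[1:],method='Nelder-Mead',options=dict(xatol=1e-5,fatol=1e-6));print(best,q.x,q.fun)
```

```text
[-0.00386849 -0.00196839  0.00056689  0.01524981  0.01881905]
398 [ 0.49902515 -0.37921733  0.01601861] 0.016113672295012926 ((499.0277099609375, -379.603759765625), (61.934932708740234, 22.71904754638672), 62.376365661621094)
390
col [ 0.49852364 -0.37856556  0.01959821] ((498.30108642578125, -378.45416259765625), (61.798946380615234, 21.571208953857422), 63.52098083496094)
(np.float64(17.771909496760234), np.float64(0.48400000000000004), np.float64(0.016), np.float64(0.17999999999999977)) [0.48338524 0.01697707 0.1810808 ] 17.09854372918329
```

View pics/rim.png

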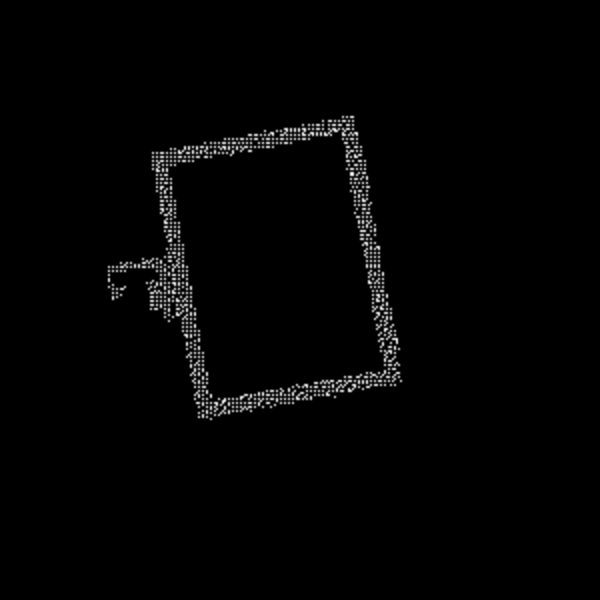

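```bash
cat >> h.py <<'E'
from scipy.spatial.transform import Rotation as Ro
def Rdown(yaw_deg):
    a=np.radians(yaw_deg);x=np.array([np.cos(a),np.sin(a),0]);z=np.array([0,0,-1.]);return np.c_[x,np.cross(z,x),z]
def row(p,R,p0=None,R0=None):
    s=status.observe();p0=np.array(s['position']) if p0 is None else np.array(p0);R0=np.array(s['tool_rot']) if R0 is None else R0
    return np.round(np.r_[R0.T@(np.array(p)-p0)/.05,np.degrees(Ro.from_matrix(R0.T@R).as_rotvec())/8],2)
E
python3 - <<'E'
from h import *
d=np.load('pics/top0.npy')
A=np.zeros(d.shape,bool);A[205:310,165:305]=1
v,u=np.nonzero(A&(d>0));P=toworld('top',np.c_[u,v],d[v,u]);r=P[abs(P[:,2]-.036)<.004]
c,s=np.cos(.185),np.sin(.185);dx=r[:,0]-.4835;dy=r[:,1]-.018
X=c*dx+s*dy;Y=-s*dx+c*dy
print(cv2.minAreaRect((r[Y>-.055][:,:2]*1000).astype(np.float32)))
print('yel',row([.4988,-.379,.12],Rdown(63)))
E
```

```text
((483.82861328125, 17.084976196289062), (136.56549072265625, 107.86967468261719), 10.59418773651123)
yel [ 5.49  0.26  2.23 -0.   -0.   -4.52]
```

send_rows(
  targets=[
    [1.1,0.05,0.4,0,0,-0.9,60],
    [2.2,0.1,0.9,0,0,-1.8,55],
    [3.3,0.15,1.3,0,0,-2.7,50],
    [4.4,0.2,1.8,0,0,-3.6,45],
    [5.5,0.26,2.2,0,0,-4.5,45],
  ],
)

```text
time_s: 1.23
position: [0.5008, -0.3775, 0.1204]
tool_rot: [[0.453, 0.891, -0.0], [0.891, -0.453, 0.0], [0.0, -0.0, -1.0]]
ft_force: [0.3, -1.2, 0.3]
grip_width: 0.0451
```

send_rows(
  targets=[
    [0,0,0,0,0,0,45],
    [0,0,0,0,0,0,45],
    [0,0,0,0,0,0,45],
  ],
)

```text
time_s: 1.6
position: [0.4985, -0.3794, 0.1221]
tool_rot: [[0.459, 0.889, 0.001], [0.889, -0.459, -0.001], [-0.001, 0.001, -1.0]]
ft_force: [0.2, -0.6, 0.4]
grip_width: 0.0451
```

Run:
```python
from h import *
s=status.observe();print(s['time_s'],s['position'],np.array(s['tool_rot']).round(3).tolist(),s['grip_width'],s['ft_force'])
shot('wrist','w1');m=vision.camera_model('wrist');print(m)
for r in vision.masks_of('wrist','yellow_center'):
    v,u=np.nonzero(r['pixels']);print(r['p'],r['extent'],u.mean(),v.mean())
```

```text
1.6 [ 0.49854055 -0.37944654  0.12207296] [[0.459, 0.889, 0.001], [0.889, -0.459, -0.001], [-0.001, 0.001, -1.0]] 0.04506142653933876 [ 0.21797654 -0.60690824  0.3551555 ]
{'camera_matrix': array([[371.64829954,   0.        , 325.81521695],
       [  0.        , 371.64829954, 242.24859612],
       [  0.        ,   0.        ,   1.        ]]), 'T_tool_cam': array([[ 8.52451806e-04, -9.48459435e-01, -3.16897418e-01,
         8.14772382e-02],
       [ 9.99999632e-01,  8.37770622e-04,  1.82582877e-04,
         1.88557160e-04],
       [ 9.23148947e-05, -3.16897457e-01,  9.48459800e-01,
        -1.44354459e-01],
       [ 0.00000000e+00,  0.00000000e+00,  0.00000000e+00,
         1.00000000e+00]])}
0.89 [309.6, 189.7, 347.7, 280.5] 325.6589090909091 235.55527272727272
0.71 [133.0, 0.0, 195.8, 29.5] 169.79657794676805 10.364068441064639
```

View pics/w1.png

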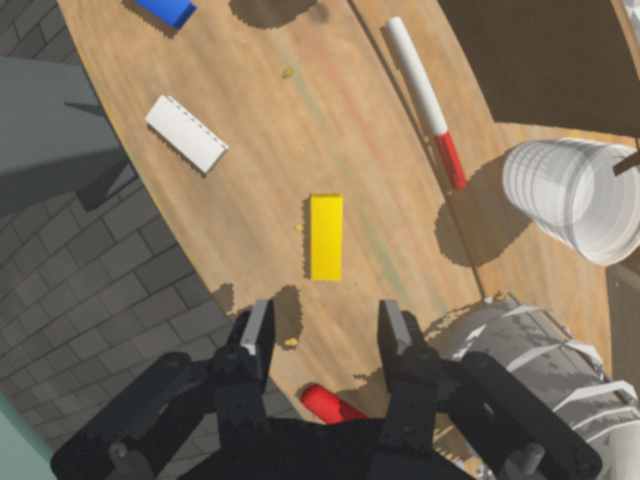

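```bash
cat >> h.py <<'E'
def wrist2world(uv,z,s=None):
    s=s or status.observe();m=vision.camera_model('wrist');K=m['camera_matrix'];T=np.array(m['T_tool_cam'])
    uv=np.atleast_2d(uv).astype(float);du=(uv-[K[0,2],K[1,2]])/K[0,0];r=np.linalg.norm(du,axis=1)
    ray=np.c_[du/np.maximum(r,1e-9)[:,None]*np.sin(r)[:,None],np.cos(r)]
    R=np.array(s['tool_rot']);p=np.array(s['position'])
    o=R@T[:3,3]+p;D=ray@(R@T[:3,:3]).T
    return o+D*((z-o[2])/D[:,2])[:,None]
E
python3 - <<'E'
from h import *
print(wrist2world([[313,196],[342,196],[341,280],[312,280],[327,238]],.016).round(4))
print(row([.4988,-.379,.003],Rdown(62.7)))
E
```

```text
[[ 0.5054 -0.3477  0.016 ]
 [ 0.523  -0.3568  0.016 ]
 [ 0.4944 -0.4127  0.016 ]
 [ 0.4753 -0.4029  0.016 ]
 [ 0.5001 -0.379   0.016 ]]
[ 0.01 -0.    2.38  0.01  0.   -0.  ]
```

send_rows(
  targets=[
    [0.01,0.01,0.7,0,0,0,45],
    [0.01,0.01,1.4,0,0,0,42],
    [0.01,0.01,2.0,0,0,0,40],
    [0.01,0.01,2.25,0,0,0,40],
    [0.01,0.01,2.37,0,0,0,40],
  ],
  grip_force=25,
)

```text
time_s: 2.33
position: [0.4999, -0.3788, 0.003]
tool_rot: [[0.458, 0.889, 0.0], [0.889, -0.458, -0.0], [-0.0, 0.001, -1.0]]
ft_force: [0.5, -0.5, -0.1]
grip_width: 0.0399
```

send_rows(
  targets=[
    [0,0,0,0,0,0,40],
    [0,0,0,0,0,0,10],
    [0,0,0,0,0,0,10],
    [0,0,0,0,0,0,10],
    [0,0,0,0,0,0,10],
  ],
)

```text
time_s: 2.95
position: [0.5004, -0.3787, 0.0039]
tool_rot: [[0.457, 0.889, 0.001], [0.889, -0.457, -0.001], [-0.001, 0.002, -1.0]]
ft_force: [-0.8, 0.5, 5.9]
grip_width: 0.0207
```

send_rows(
  targets=[
    [0,0,-0.6,0,0,0,10],
    [0,0,-1.6,0,0,0,10],
    [0,0,-2.6,0,0,0,10],
    [0,0,-3.3,0,0,0,10],
    [0,0,-3.6,0,0,0,10],
  ],
)

```text
time_s: 3.58
position: [0.5003, -0.3785, 0.1849]
tool_rot: [[0.457, 0.889, 0.002], [0.889, -0.457, -0.002], [-0.001, 0.003, -1.0]]
ft_force: [-0.1, -0.3, -0.5]
grip_width: 0.021
```

Run:
```python
from h import *
s=status.observe();print(s['position'],s['grip_width'],s['ft_force'])
print(row([.483,.0184,.184],Rdown(100.6)))
shot('wrist','w2')
```

```text
[ 0.50027079 -0.37851727  0.18486658] 0.020972345400236094 [-0.14423175 -0.2598653  -0.4520561 ]
[ 6.9  -3.93 -0.    0.02  0.01 -4.72]
```

View pics/w2.png

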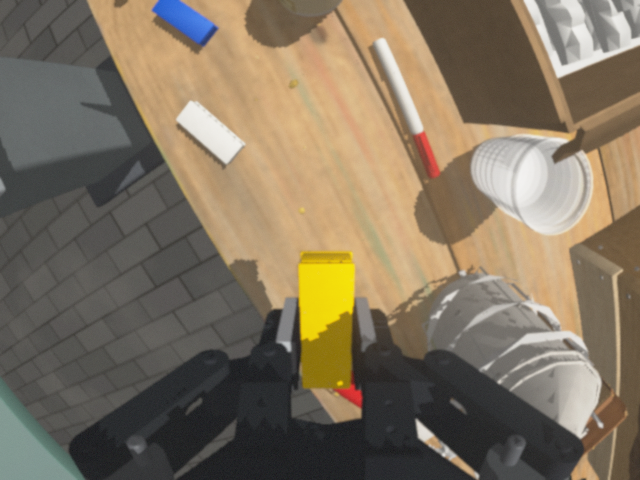

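The wrist view shows the cage held square between the pads at (327,320). Moving it to the case.

send_rows(
  targets=[
    [0.7,-0.4,0,0,0,-0.5,10],
    [1.5,-0.85,0,0,0,-1.05,10],
    [2.3,-1.3,0,0,0,-1.6,10],
    [3.1,-1.77,0,0,0,-2.1,10],
    [3.8,-2.16,0,0,0,-2.6,10],
  ],
)

```text
time_s: 4.25
position: [0.49, -0.158, 0.1813]
tool_rot: [[0.109, 0.994, -0.002], [0.994, -0.109, 0.002], [0.001, -0.003, -1.0]]
ft_force: [0.2, -0.2, 0.4]
grip_width: 0.0207
```

Run:
```python
from h import *
s=status.observe();print(s['position'],s['grip_width'],s['ft_force'])
print(row([.483,.0184,.184],Rdown(100.6)))
```

```text
[ 0.48996263 -0.15798712  0.18131094] 0.020676580375049314 [ 0.21677468 -0.24864889  0.40399074]
[ 3.49 -0.52 -0.05 -0.02 -0.01 -2.11]
```

send_rows(
  targets=[
    [0.8,-0.12,0,0,0,-0.5,10],
    [1.6,-0.25,0,0,0,-1.0,10],
    [2.5,-0.37,0,0,0,-1.5,10],
    [3.2,-0.48,0,0,0,-2.0,10],
    [3.5,-0.52,0,0,0,-2.1,10],
  ],
)

```text
time_s: 4.88
position: [0.4837, 0.0184, 0.1816]
tool_rot: [[-0.183, 0.983, -0.002], [0.983, 0.183, 0.001], [0.001, -0.002, -1.0]]
ft_force: [-0.2, -0.0, -0.3]
grip_width: 0.021
```

send_rows(
  targets=[
    [0,0,0,0,0,0,10],
    [0,0,0,0,0,0,10],
  ],
)

```text
time_s: 5.12
position: [0.4846, 0.0159, 0.1824]
tool_rot: [[-0.179, 0.984, -0.001], [0.984, 0.179, -0.0], [-0.0, -0.001, -1.0]]
ft_force: [0.6, 0.3, -0.2]
grip_width: 0.0208
```

Run:
```python
from h import *
s=status.observe();print(s['position'],s['grip_width'],s['ft_force'])
print(row([.483,.0184,.184],Rdown(100.6)))
shot('wrist','w3');shot('side','s3')
im=cv2.imread('pics/s3.png');cv2.imwrite('pics/s3c.png',cv2.resize(im[60:300,180:400],None,fx=2.5,fy=2.5))
```

```text
[0.48455941 0.01591359 0.18244384] 0.020844346364661592 [ 0.5535239   0.32389293 -0.20474737]
[ 0.05 -0.02 -0.03 -0.    0.   -0.04]
```

View pics/w3.png

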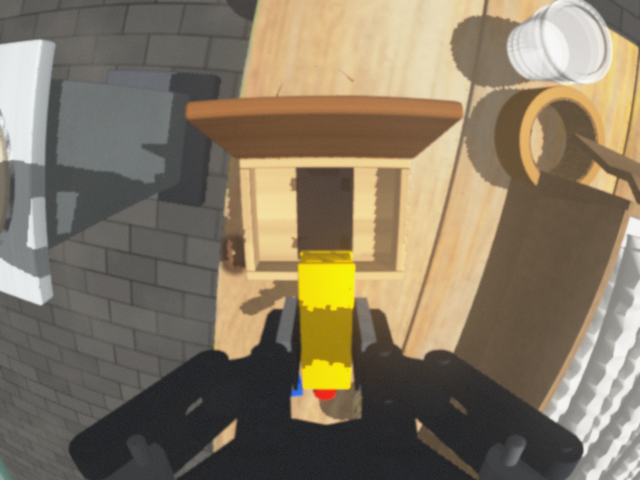

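View pics/s3c.png

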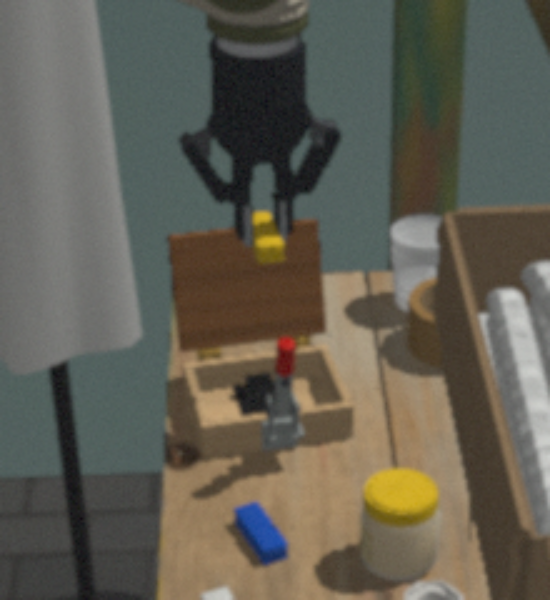

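Run:
```python
from h import *
p=wrist2world([[240,160],[411,160],[404,276],[245,276]],.036);print(p.round(4),p.mean(0))
q=wrist2world([[299,262],[354,262],[354,388],[302,388]],status.observe()['position'][2]+.013);print(q.round(4),q.mean(0))
print(row([.483,.0184,.034],Rdown(100.6)))
```

```text
[[ 0.4082  0.0558  0.036 ]
 [ 0.5417  0.0801  0.036 ]
 [ 0.5598 -0.0179  0.036 ]
 [ 0.4241 -0.0427  0.036 ]] [0.48345891 0.01883154 0.036     ]
[[ 0.4694  0.0431  0.1956]
 [ 0.49    0.0469  0.1956]
 [ 0.5033 -0.014   0.1956]
 [ 0.4799 -0.0182  0.1956]] [0.48567325 0.01444029 0.19563212]
[ 0.06 -0.02  2.97 -0.    0.   -0.04]
```

send_rows(
  targets=[
    [0.03,-0.01,0.8,0,0,0,10],
    [0.07,-0.02,1.6,0,0,0,10],
    [0.07,-0.02,2.3,0,0,0,10],
    [0.07,-0.02,2.7,0,0,0,10],
    [0.07,-0.02,2.85,0,0,0,10],
  ],
)

```text
time_s: 5.85
position: [0.4826, 0.0195, 0.0394]
tool_rot: [[-0.179, 0.984, -0.002], [0.984, 0.179, 0.0], [0.001, -0.002, -1.0]]
ft_force: [0.4, 0.8, -0.2]
grip_width: 0.0213
```

Run:
```python
from h import *
s=status.observe();print(s['position'],s['grip_width'],s['ft_force'])
print(row([.483,.0195,.012],Rdown(100.6)))
shot('wrist','w4');shot('side','s4')
im=cv2.imread('pics/s4.png');cv2.imwrite('pics/s4c.png',cv2.resize(im[60:300,180:400],None,fx=2.5,fy=2.5))
```

```text
[0.48259294 0.01953232 0.03939715] 0.0212824611788106 [ 0.37273345  0.8420417  -0.16129108]
[-0.    0.01  0.55 -0.01 -0.   -0.03]
```

View pics/w4.png

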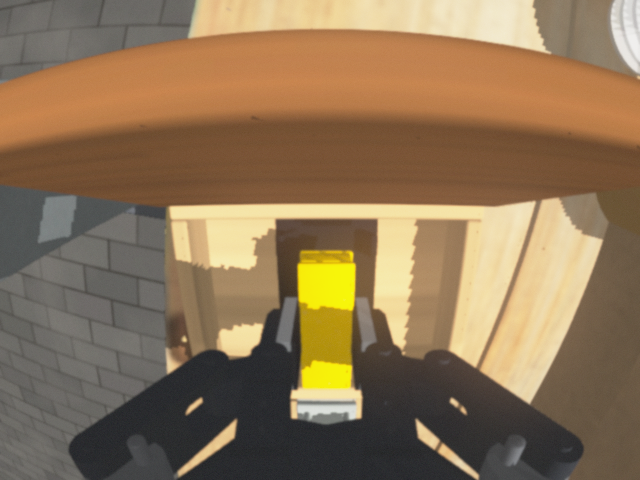

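View pics/s4c.png

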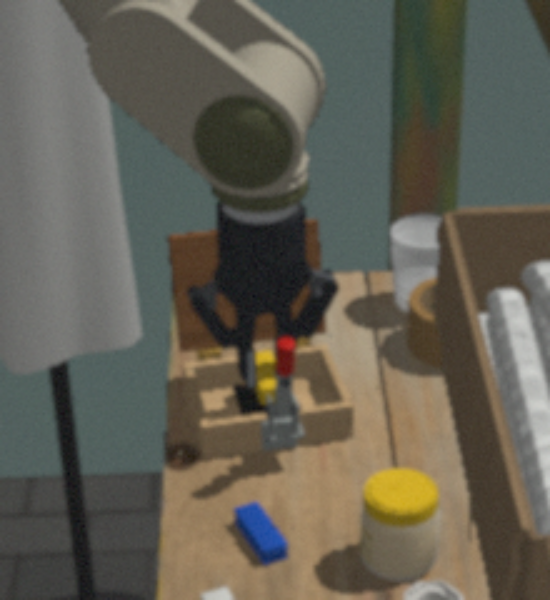

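The cage is centred over the cradle, with the cage at (327,320) and the cradle at columns 277–377. Lowering it now.

send_rows(
  targets=[
    [0,0,0.2,0,0,0,10],
    [0,0,0.4,0,0,0,10],
    [0,0,0.5,0,0,0,10],
    [0,0,0.54,0,0,0,10],
    [0,0,0.54,0,0,0,10],
  ],
)

```text
time_s: 6.58
position: [0.4828, 0.0202, 0.0133]
tool_rot: [[-0.181, 0.984, 0.0], [0.984, 0.181, 0.0], [0.0, 0.0, -1.0]]
ft_force: [0.9, -0.0, 0.4]
grip_width: 0.021
```

send_rows(
  targets=[
    [0,0,0.03,0,0,0,10],
    [0,0,0.03,0,0,0,10],
    [0,0,0.03,0,0,0,40],
    [0,0,0.03,0,0,0,45],
    [0,0,0.03,0,0,0,45],
  ],
)

```text
time_s: 7.2
position: [0.4828, 0.0202, 0.0118]
tool_rot: [[-0.181, 0.984, -0.0], [0.984, 0.181, 0.0], [0.0, -0.0, -1.0]]
ft_force: [0.3, 0.3, -0.2]
grip_width: 0.0451
```

send_rows(
  targets=[
    [0,0,-0.2,0,0,0,45],
    [0,0,-0.8,0,0,0,45],
    [0,0,-1.7,0,0,0,45],
    [0,0,-2.6,0,0,0,30],
    [0,0,-3.3,0,0,0,10],
  ],
)

```text
time_s: 7.82
position: [0.4828, 0.0202, 0.1794]
tool_rot: [[-0.181, 0.984, 0.002], [0.984, 0.181, -0.0], [-0.001, 0.002, -1.0]]
ft_force: [0.2, -0.1, -0.4]
grip_width: 0.0132
```

Run:
```python
from h import *
s=status.observe();print(s['position'],s['grip_width'],s['ft_force'])
shot('wrist','w5');shot('top','t5')
im=cv2.imread('pics/t5.png');cv2.imwrite('pics/t5c.png',cv2.resize(im[190:320,160:320],None,fx=4,fy=4))
```

```text
[0.48277863 0.02018018 0.17943741] 0.013155043999164213 [ 0.15641354 -0.08027702 -0.3751276 ]
```

View pics/w5.png

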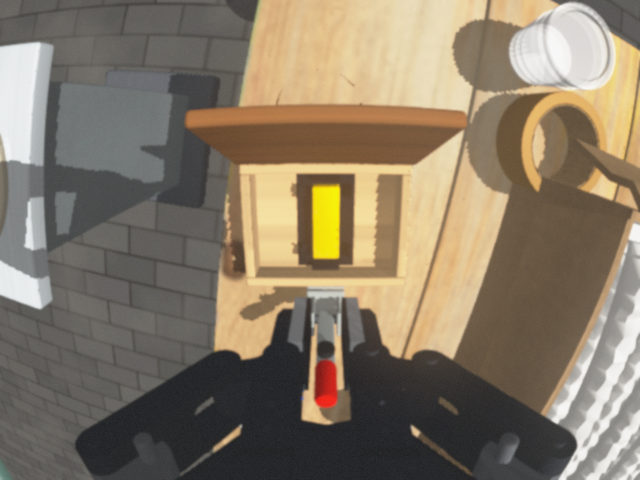

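View pics/t5c.png

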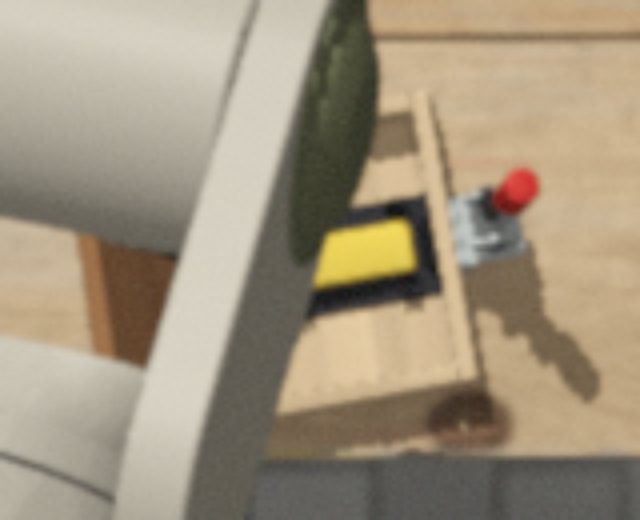

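Run:
```python
from h import *
im=cv2.imread('pics/w5.png').astype(int);d=np.load('pics/w5.npy')
m=(im[...,2]-im[...,0]>130)&(im[...,1]>120);A=np.zeros_like(m);A[170:275,300:355]=1;m&=A&(d>0)
v,u=np.nonzero(m);mm=vision.camera_model('wrist');K=mm['camera_matrix'];T=mm['T_tool_cam']
du=np.c_[u-K[0,2],v-K[1,2]]/K[0,0];r=np.linalg.norm(du,axis=1);ray=np.c_[du/r[:,None]*np.tan(r)[:,None],np.ones(len(r))]
c=ray*d[v,u][:,None];s=status.observe();R=np.array(s['tool_rot']);P=(c@T[:3,:3].T+T[:3,3])@R.T+s['position']
k=P[:,2]>.015;P=P[k];print(len(P),P.mean(0),np.median(P[:,2]),cv2.minAreaRect((P[:,:2]*1000).astype(np.float32)))
A_=np.c_[P[:,0]-P[:,0].mean(),P[:,1]-P[:,1].mean(),np.ones(len(P))];print('plane',np.linalg.lstsq(A_,P[:,2],rcond=None)[0])
```

```text
1936 [0.48544073 0.01969775 0.02699081] 0.027116223921307775 ((485.8746032714844, 18.202316284179688), (21.604026794433594, 63.12696075439453), 9.910253524780273)
plane [ 0.00819596 -0.01353632  0.02699081]
```

```bash
cat >> h.py <<'E'
def wcloud(d,s=None):
    v,u=np.nonzero(d>0);mm=vision.camera_model('wrist');K=mm['camera_matrix'];T=mm['T_tool_cam']
    du=np.c_[u-K[0,2],v-K[1,2]]/K[0,0];r=np.linalg.norm(du,axis=1)+1e-9;ray=np.c_[du/r[:,None]*np.tan(r)[:,None],np.ones(len(r))]
    c=ray*d[v,u][:,None];s=s or status.observe();R=np.array(s['tool_rot']);P=(c@T[:3,:3].T+T[:3,3])@R.T+s['position']
    o=np.full(d.shape+(3,),np.nan);o[v,u]=P;return o
E
python3 - <<'E'
from h import *
P=wcloud(np.load('pics/w5.npy'))
for n,(a,b,c,e) in dict(floorL=(262,200,290,250),floorR=(362,200,370,250),cradfloor=(304,190,309,250),cradR=(343,190,348,250),rimfar=(260,168,390,172),rimnear=(260,278,300,282),table=(480,60,500,90),tableL=(222,290,232,330)).items():
    print(n,np.nanmedian(P[b:e,a:c],axis=(0,1)).round(4),np.nanstd(P[b:e,a:c,2]).round(4))
E
```

```text
floorL [0.4432 0.0048 0.011 ] 0.0007
floorR [0.5213 0.019  0.0114] 0.0007
cradfloor [0.469  0.0142 0.012 ] 0.0022
cradR [0.5025 0.0208 0.0123] 0.0023
rimfar [0.4761 0.0638 0.0391] 0.0007
rimnear [ 0.4553 -0.0341  0.0389] 0.0008
table [0.6065 0.1774 0.0036] 0.0008
tableL [ 0.4048 -0.0943  0.0029] 0.0007
```

send_rows(
  targets=[
    [0.8,0,0,0,0,0,0],
    [1.7,0,0,0,0,0,0],
    [2.46,0,0,0,0,0,0],
    [2.46,0,0.5,0,0,0,0],
    [2.46,0,1.3,0,0,0,0],
  ],
)

```text
time_s: 8.55
position: [0.4607, 0.1417, 0.1115]
tool_rot: [[-0.182, 0.983, 0.002], [0.983, 0.182, 0.0], [-0.0, 0.002, -1.0]]
ft_force: [0.5, -0.9, -0.4]
grip_width: -0.0002
```

```bash
cat >> h.py <<'E'
def casec(p):
    a=np.radians(10.6);d=np.array(p)[:2]-[.4834,.0187];return np.r_[np.cos(a)*d[0]+np.sin(a)*d[1],-np.sin(a)*d[0]+np.cos(a)*d[1],p[2]]
E
python3 - <<'E'
from h import *
s=status.observe();print(casec(s['position']),s['grip_width'],s['ft_force'])
shot('side','s6')
im=cv2.imread('pics/s6.png');cv2.imwrite('pics/s6c.png',cv2.resize(im[60:300,180:400],None,fx=2.5,fy=2.5))
E
```

```text
[0.00030899 0.12508862 0.11152233] -0.00016061390857502808 [ 0.48718208 -0.88534729 -0.36502164]
```

View pics/s6c.png

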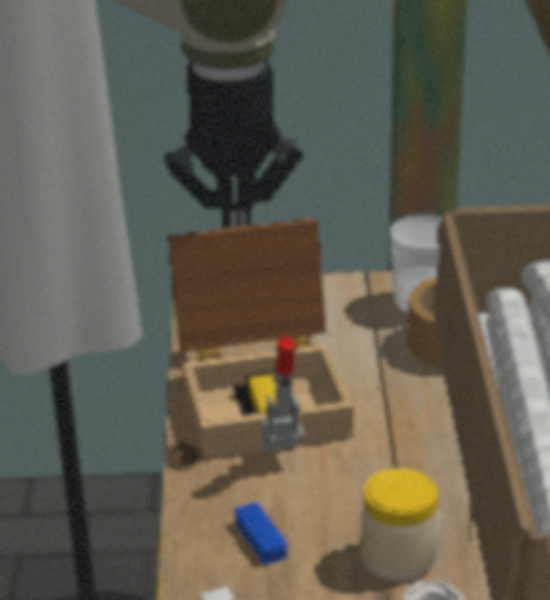

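The fingers are behind the lid at (235,215). Pushing it over.

send_rows(
  targets=[
    [-0.25,0,0,0,0,0,0],
    [-0.5,0,0,0,0,0,0],
    [-0.75,0,-0.02,0,0,0,0],
    [-1.05,0,-0.05,0,0,0,0],
    [-1.25,0,-0.06,0,0,0,0],
  ],
)

```text
time_s: 9.22
position: [0.4723, 0.0786, 0.1152]
tool_rot: [[-0.18, 0.984, 0.001], [0.984, 0.18, 0.0], [0.0, 0.001, -1.0]]
ft_force: [0.6, 1.5, -0.5]
grip_width: 0.0001
```

Run:
```python
from h import *
s=status.observe();print(casec(s['position']),s['ft_force'])
shot('side','s7')
im=cv2.imread('pics/s7.png');cv2.imwrite('pics/s7c.png',cv2.resize(im[60:300,180:400],None,fx=2.5,fy=2.5))
```

```text
[7.80845675e-05 6.08944928e-02 1.15201318e-01] [ 0.63081004  1.54337475 -0.47172213]
```

View pics/s7c.png

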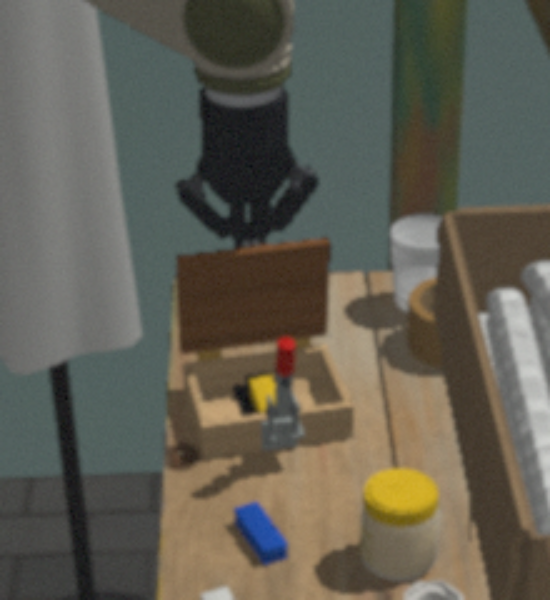

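send_rows(
  targets=[
    [-0.17,0,0.0,0,0,0,0],
    [-0.38,0,0.06,0,0,0,0],
    [-0.55,0,0.14,0,0,0,0],
    [-0.72,0,0.24,0,0,0,0],
    [-0.87,0,0.36,0,0,0,0],
  ],
)

```text
time_s: 9.9
position: [0.4799, 0.0362, 0.0965]
tool_rot: [[-0.18, 0.984, 0.0], [0.984, 0.18, -0.0], [-0.0, 0.0, -1.0]]
ft_force: [0.9, 0.7, 0.7]
grip_width: -0.0002
```

Run:
```python
from h import *
s=status.observe();print(casec(s['position']),s['ft_force'])
```

```text
[-0.0001715   0.01784908  0.09645537] [0.94629582 0.73456076 0.74832668]
```

send_rows(
  targets=[
    [-0.14,0,0.11,0,0,0,0],
    [-0.27,0,0.27,0,0,0,0],
    [-0.36,0,0.45,0,0,0,0],
    [-0.44,0,0.63,0,0,0,0],
    [-0.5,0,0.82,0,0,0,0],
  ],
)

```text
time_s: 10.52
position: [0.4843, 0.0121, 0.0551]
tool_rot: [[-0.181, 0.984, -0.0], [0.984, 0.181, 0.0], [0.0, -0.0, -1.0]]
ft_force: [-0.9, 1.0, 1.1]
grip_width: 0.0
```

send_rows(
  targets=[
    [0,0,0.08,0,0,0,0],
    [0,0,0.16,0,0,0,0],
    [0,0,0.2,0,0,0,0],
    [0,0,0.24,0,0,0,0],
  ],
)

```text
time_s: 11.02
position: [0.4845, 0.0123, 0.0456]
tool_rot: [[-0.181, 0.983, 0.001], [0.983, 0.181, -0.001], [-0.001, 0.001, -1.0]]
ft_force: [-9.8, 0.0, 39.6]
grip_width: 0.0001
```

send_rows(
  targets=[
    [0,0,-0.24,0,0,0,0],
    [0,0,-0.9,0,0,0,0],
    [0,0,-1.9,0,0,0,0],
    [0,0,-2.6,0,0,0,0],
    [0,0,-2.75,0,0,0,0],
  ],
)

```text
time_s: 11.65
position: [0.4849, 0.0123, 0.1833]
tool_rot: [[-0.181, 0.984, 0.004], [0.984, 0.181, -0.001], [-0.001, 0.004, -1.0]]
ft_force: [-0.1, 0.3, -0.3]
grip_width: -0.0001
```

Run:
```python
from h import *
s=status.observe();print(casec(s['position']),s['ft_force'])
im,d=shot('wrist','w8');P=wcloud(d,s)
C=np.apply_along_axis(casec,2,P)
X=C.reshape(-1,3);k=(abs(X[:,0])<.06)&(X[:,1]>-.05)&(X[:,1]<.05)&(X[:,2]<.08)
q=X[k];A=np.c_[q[:,0],q[:,1],np.ones(len(q))];co=np.linalg.lstsq(A,q[:,2],rcond=None)[0];print('lid plane',co,len(q))
r=(im[...,0].astype(int)-im[...,1]>90)&(im[...,0]>130);x=C[r];x=x[(x[:,2]>.06)&(abs(x[:,0])<.04)];print('red',x.mean(0),x.min(0),x.max(0))
shot('side','s8');i=cv2.imread('pics/s8.png');cv2.imwrite('pics/s8c.png',cv2.resize(i[60:300,180:400],None,fx=2.5,fy=2.5))
```

```text
[ 0.00026069 -0.00652525  0.18332456] [-0.07067236  0.26077109 -0.33709689]
lid plane [-0.00014522  0.0008906   0.04780409] 18507
red [ 0.00042737 -0.08177441  0.15146856] [-0.00214847 -0.09776113  0.13532967] [ 0.00324683 -0.01092293  0.23086103]
```

View pics/w8.png

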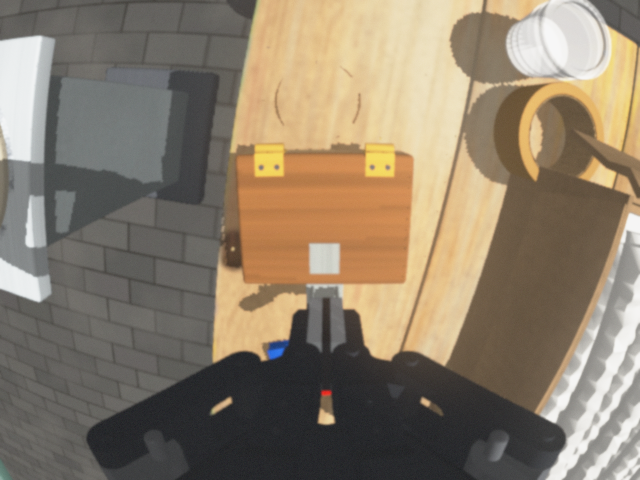

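View pics/s8c.png

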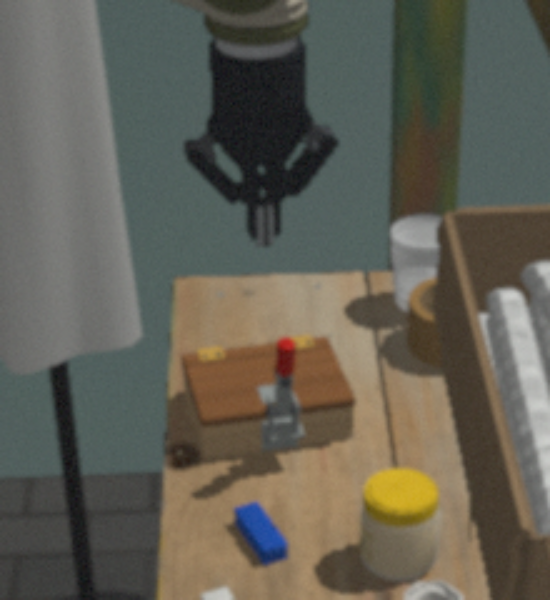

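The lid lies level and shut in the wrist view, at (325,215). Moving over the clamp to its outer side.

send_rows(
  targets=[
    [-0.9,0,0,0,0,0,0],
    [-1.8,0,0,0,0,0,0],
    [-2.67,0,0,0,0,0,0],
    [-2.67,0,0.4,0,0,0,0],
    [-2.67,0,1.35,0,0,0,0],
  ],
)

```text
time_s: 12.38
position: [0.5086, -0.1197, 0.1125]
tool_rot: [[-0.179, 0.984, 0.001], [0.984, 0.179, -0.001], [-0.001, 0.001, -1.0]]
ft_force: [1.3, 0.6, -0.6]
grip_width: 0.0002
```

Run:
```python
from h import *
s=status.observe();print(casec(s['position']),s['ft_force'])
shot('side','s9');i=cv2.imread('pics/s9.png');cv2.imwrite('pics/s9c.png',cv2.resize(i[60:300,180:400],None,fx=2.5,fy=2.5))
shot('wrist','w9')
```

```text
[-0.00068103 -0.14070654  0.11254094] [ 1.32548341  0.60458876 -0.61996545]
```

View pics/w9.png

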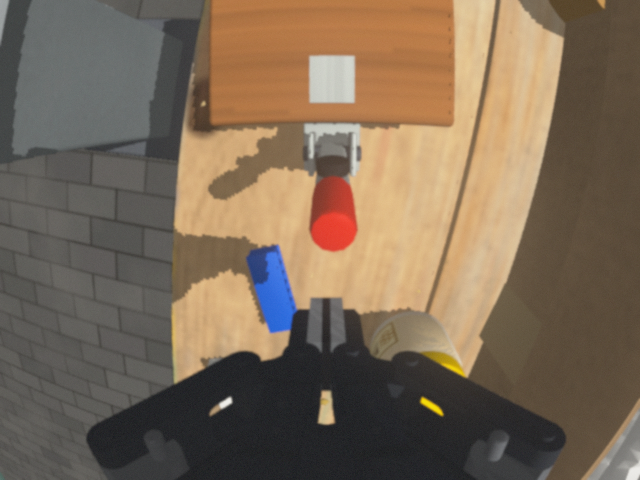

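View pics/s9c.png

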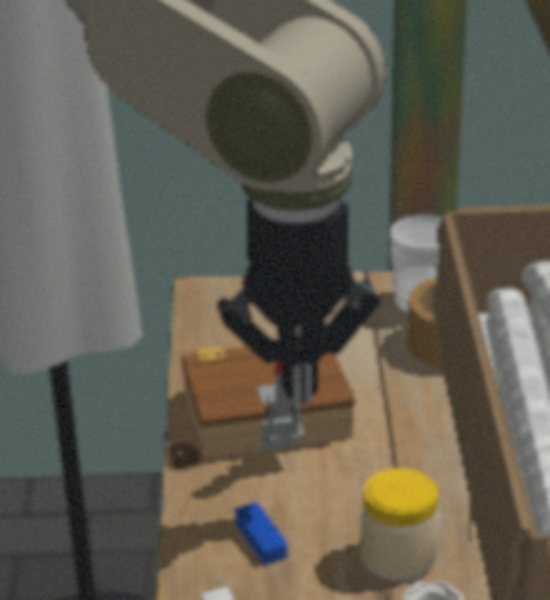

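send_rows(
  targets=[
    [0.3,0.04,-0.03,0,0,0,0],
    [0.6,0.04,-0.05,0,0,0,0],
    [0.85,0.04,-0.07,0,0,0,0],
    [1.1,0.04,-0.07,0,0,0,0],
    [1.31,0.04,-0.07,0,0,0,0],
  ],
)

```text
time_s: 13.1
position: [0.4985, -0.0534, 0.1177]
tool_rot: [[-0.181, 0.983, 0.001], [0.983, 0.181, -0.0], [-0.0, 0.001, -1.0]]
ft_force: [0.5, -2.0, -0.6]
grip_width: -0.0001
```

Run:
```python
from h import *
s=status.observe();print(casec(s['position']),s['ft_force'])
shot('wrist','w10')
```

```text
[ 0.0015938  -0.07364159  0.11769946] [ 0.49087907 -1.96666637 -0.63088936]
```

View pics/w10.png

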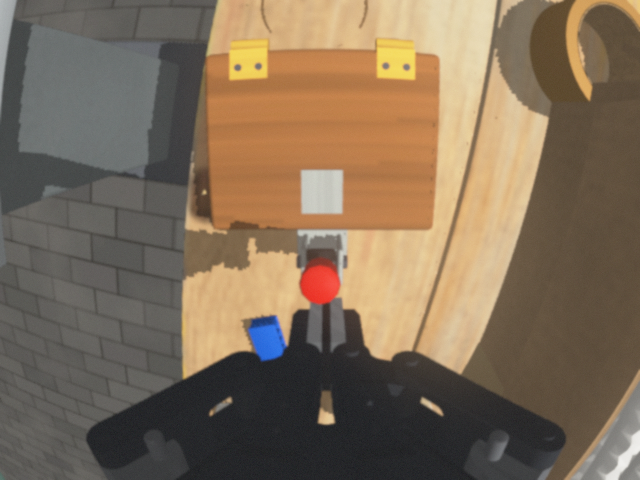

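The red grip at (320,282) is being pushed and is nearly upright. Following its arc down.

send_rows(
  targets=[
    [0.14,-0.02,0.04,0,0,0,0],
    [0.27,-0.03,0.1,0,0,0,0],
    [0.42,-0.03,0.18,0,0,0,0],
    [0.55,-0.03,0.27,0,0,0,0],
    [0.67,-0.03,0.38,0,0,0,0],
  ],
)

```text
time_s: 13.78
position: [0.4908, -0.0211, 0.0979]
tool_rot: [[-0.181, 0.984, -0.0], [0.984, 0.181, 0.0], [0.0, -0.0, -1.0]]
ft_force: [0.1, -0.3, 2.2]
grip_width: 0.0002
```

Run:
```python
from h import *
s=status.observe();print(casec(s['position']),s['ft_force'])
shot('wrist','w11')
```

```text
[-2.60514745e-05 -4.04508479e-02  9.79294962e-02] [ 0.13587403 -0.34805545  2.15819871]
```

View pics/w11.png

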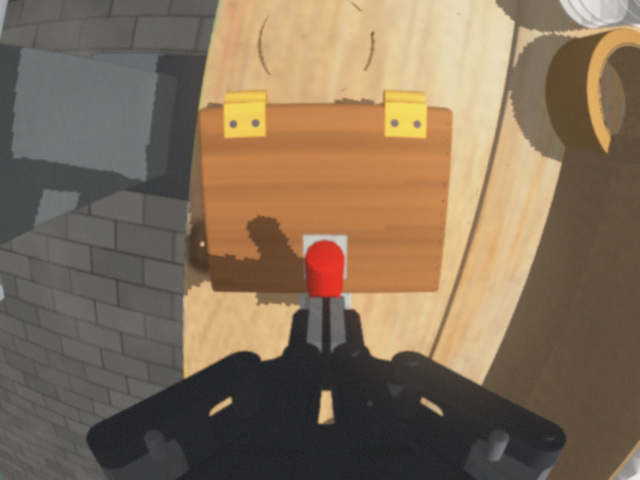

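send_rows(
  targets=[
    [0.11,0,0.1,0,0,0,0],
    [0.19,0,0.24,0,0,0,0],
    [0.27,0,0.38,0,0,0,0],
    [0.32,0,0.52,0,0,0,0],
    [0.35,0,0.62,0,0,0,0],
  ],
)

```text
time_s: 14.45
position: [0.4878, -0.0043, 0.0668]
tool_rot: [[-0.181, 0.984, -0.0], [0.984, 0.181, -0.0], [0.0, -0.0, -1.0]]
ft_force: [0.3, -0.8, 2.2]
grip_width: 0.0
```

send_rows(
  targets=[
    [0,0,0.04,0,0,0,0],
    [0,0,0.08,0,0,0,0],
    [0,0,0.08,0,0,0,0],
  ],
)

```text
time_s: 14.82
position: [0.4878, -0.0041, 0.0644]
tool_rot: [[-0.181, 0.984, 0.001], [0.984, 0.181, 0.0], [0.0, 0.001, -1.0]]
ft_force: [-4.9, 2.2, 14.3]
grip_width: -0.0001
```

send_rows(
  targets=[
    [0,0,0.03,0,0,0,0],
    [0,0,0.03,0,0,0,0],
    [0,0,0.03,0,0,0,0],
  ],
)

```text
time_s: 15.2
position: [0.4879, -0.0041, 0.064]
tool_rot: [[-0.181, 0.984, 0.002], [0.984, 0.181, -0.0], [-0.0, 0.002, -1.0]]
ft_force: [-7.9, 3.3, 26.2]
grip_width: 0.0001
```

Rigid contact at the expected height of 64 mm. Backing off and checking.

send_rows(
  targets=[
    [0,0,-0.2,0,0,0,0],
    [0,0,-0.9,0,0,0,0],
    [0,0,-1.7,0,0,0,0],
    [-0.8,0,-2.3,0,0,0,0],
    [-1.6,0,-2.3,0,0,0,0],
  ],
)

```text
time_s: 15.82
position: [0.5032, -0.0842, 0.1792]
tool_rot: [[-0.182, 0.983, 0.004], [0.983, 0.182, -0.002], [-0.003, 0.004, -1.0]]
ft_force: [-0.1, 0.2, -0.4]
grip_width: -0.0001
```

Run:
```python
from h import *
s=status.observe();print(casec(s['position']),s['ft_force'])
im,d=shot('wrist','w12');C=np.apply_along_axis(casec,2,wcloud(d,s))
r=(im[...,0].astype(int)-im[...,1]>110)&(im[...,0]>130)&(im[...,1]<70);x=C[r];x=x[(abs(x[:,0])<.03)&(x[:,1]>-.08)&(x[:,1]<.06)]
print('red',np.percentile(x,[2,50,98],axis=0).round(4).tolist())
k=abs(x[:,0]-np.median(x[:,0]))<.003;print('slope',np.polyfit(x[k,1],x[k,2],1))
X=C.reshape(-1,3);k=(abs(X[:,0])>.02)&(abs(X[:,0])<.06)&(X[:,1]>-.05)&(X[:,1]<.04)&(X[:,2]<.08)
q=X[k];A=np.c_[q[:,0],q[:,1],np.ones(len(q))];print('lid',np.linalg.lstsq(A,q[:,2],rcond=None)[0])
k=(abs(X[:,0])<.2)&(X[:,1]<-.15)&(X[:,2]<.01);print('table z',np.nanmedian(X[(abs(X[:,2])<.008)][:,2]))
shot('side','s12');i=cv2.imread('pics/s12.png');cv2.imwrite('pics/s12c.png',cv2.resize(i[60:360,180:420],None,fx=2,fy=2))
```

```text
[ 0.00057359 -0.10474375  0.17924999] [-0.10634109  0.23512696 -0.39567624]
red [[-0.006, -0.022, 0.0626], [-0.0005, -0.0073, 0.0655], [0.0063, 0.0074, 0.0675]]
slope [0.00236352 0.06620106]
lid [-7.95082558e-06  1.58499817e-03  4.77828710e-02]
table z 0.001701076014120298
```

View pics/w12.png

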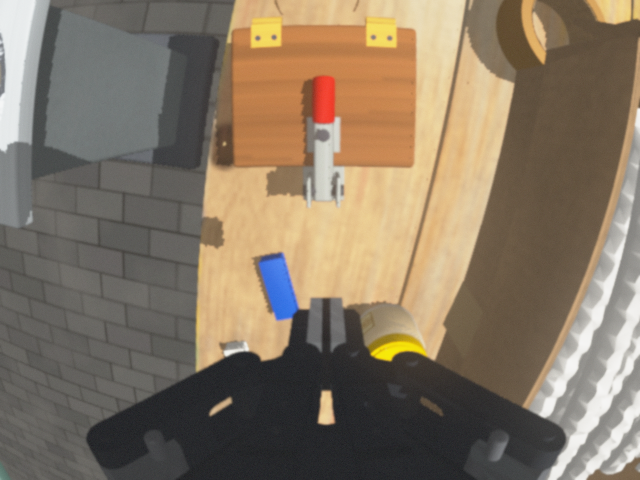

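View pics/s12c.png

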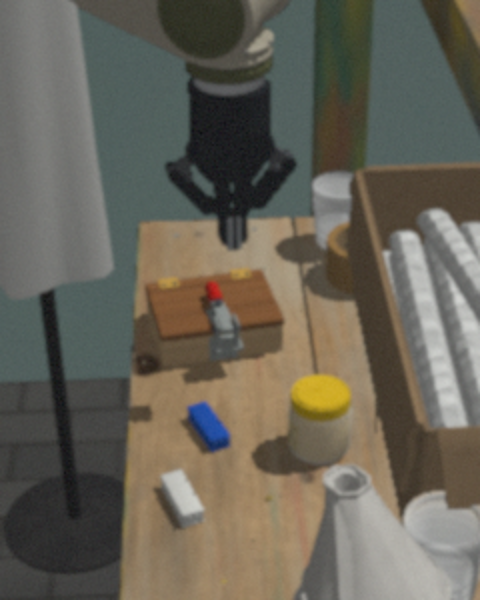

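send_rows(
  targets=[
    [0,0,0,0,0,0,0],
    [0,0,0,0,0,0,0],
  ],
)

```text
time_s: 16.18
position: [0.502, -0.0822, 0.1766]
tool_rot: [[-0.181, 0.983, -0.001], [0.983, 0.181, 0.0], [0.001, -0.001, -1.0]]
ft_force: [-0.1, -0.4, -0.1]
grip_width: -0.0003
```

Run:
```python
from h import *
print(env.close_job())
```

```text
the job is handed in; nothing more can be done
None
```

I laid the yellow cage in the cradle and let go of it, then pushed the lid shut, then pushed the clamp down. I handed the job in at about 16 s with the gripper clear of everything.

- **Cage:** after release it lay flat to within about 1° and within about 3 mm of the cradle's middle. Its top measured 27 mm, or 24 mm (fully seated) after taking off the 3 mm by which that wrist picture read every surface too high.
- **Lid:** it lies level to within 0.002 rad and stopped hard at the expected 46 mm.
- **Clamp:** the grip lies level to within 0.003 rad, and the push stopped hard at the expected 64 mm.
- **Other things:** the white cage, honey jar and blue look-alike looked undisturbed in the last pictures. The pen was not in those pictures, but the arm never went near it.
- **Forces:** the wrist sensor peaked at about 40 N, when the closed fingertips pressed the lid against its stop. That equals the 40 N limit for the arm or gripper body. Only the fingertips touched the lid, and the reading was 39.6 N.

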